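# Reload the flask warming rail

### The job

Reload the warming rail: first switch its cream power unit off by pressing the raised end of the big rocker on its top until it snaps over. Then stand every amber jar upright inside the white tray, and lay every culture flask flat across the narrow raised rail, side by side, each crosswise and balanced on it; only when all of that is in place, snap the rocker back on. Leave the stack of dishes beside the rail where it is.

Things in the scene. Friction and masses are not known exactly. Their poses are not given: they have to be found in the camera images.
- rail: warming rail, fixed: a narrow flat aluminium bar 36 mm wide (x) and 300 mm long (y), its top 70 mm above the bench, on two posts. Origin on the bench under its middle; y along the rail, x across it
- rail_top (a point): middle of the rail's top face; axes as the rail's
- tray_floor (a point): middle of the inner floor of the shallow white tray (fixed), 5 mm above the bench; tray 220 x 220 mm outside, 210 x 210 mm inside, walls 5 mm thick, rim 20 mm above the bench; x and y axes square to its sides
- rocker (a joint): big rocker switch (paddle 74 x 30 mm) on top of the cream power unit (fixed box 200 mm along the rocker, 150 mm across it, 100 mm high; the rocker sits in the middle of its top, pivot 116 mm above the bench). -0.25 = off (smooth end, on the robot's side, down), +0.25 = on (far end, with a white bar, down); it resists with up to about 3.5 N at its end, snaps over past 0 and stays
- rocker_on_end (a point): top face of the rocker's far end (white bar), 26 mm from its pivot line: pressed down by 13 mm from the off position it is on
- rocker_off_end (a point): top face of the rocker's near, smooth end, 26 mm from its pivot line: pressed down by 13 mm from the on position it is off
- flask0_mid (a point): culture flask, lying flat (may be absent): clear flat box-shaped body 80 long x 52 wide x 28 mm thick with an orange round cap (27 mm across, 22 mm long) at one end; 110 mm long over all, about 120 g. This point is half-way up (14 mm above its underside), on its long middle line, at its balance point: 48 mm from the flat end, 62 mm from the cap's end. x axis along the flask towards the cap, z up; grasp it across the 52 mm width (y axis)
- flask1_mid (a point): culture flask, lying flat (may be absent): clear flat box-shaped body 80 long x 52 wide x 28 mm thick with an orange round cap (27 mm across, 22 mm long) at one end; 110 mm long over all, about 120 g. This point is half-way up (14 mm above its underside), on its long middle line, at its balance point: 48 mm from the flat end, 62 mm from the cap's end. x axis along the flask towards the cap, z up; grasp it across the 52 mm width (y axis)
- flask2_mid (a point): culture flask, lying flat (may be absent): clear flat box-shaped body 80 long x 52 wide x 28 mm thick with an orange round cap (27 mm across, 22 mm long) at one end; 110 mm long over all, about 120 g. This point is half-way up (14 mm above its underside), on its long middle line, at its balance point: 48 mm from the flat end, 62 mm from the cap's end. x axis along the flask towards the cap, z up; grasp it across the 52 mm width (y axis)
- jar0_mid (a point): squat amber glass jar with black lid, standing (may be absent): round, 64 mm across, lid 60 mm across and 17 mm high, 62 mm high over all, about 250 g, heavy in the foot. This point is on its axis half-way up (31 mm above its foot). z axis up
- jar1_mid (a point): squat amber glass jar with black lid, standing (may be absent): round, 64 mm across, lid 60 mm across and 17 mm high, 62 mm high over all, about 250 g, heavy in the foot. This point is on its axis half-way up (31 mm above its foot). z axis up
- jar2_mid (a point): squat amber glass jar with black lid, standing (may be absent): round, 64 mm across, lid 60 mm across and 17 mm high, 62 mm high over all, about 250 g, heavy in the foot. This point is on its axis half-way up (31 mm above its foot). z axis up
- dishes: bystander, leave alone: stack of culture dishes, round, 89 mm across, 30 mm high. Origin under its middle
- flask0: the same flask; origin 14 mm below and 4 mm towards the cap from its middle point
- flask1: the same flask; origin 14 mm below and 4 mm towards the cap from its middle point
- flask2: the same flask; origin 14 mm below and 4 mm towards the cap from its middle point
- jar0: the same jar; origin under its middle, at the foot
- jar1: the same jar; origin under its middle, at the foot
- jar2: the same jar; origin under its middle, at the foot
Mind the look-alikes: they are no part of the job. What is shaped like the jar2 but yellow is not meant. What is shaped like the jar0 but pink is not meant.

How it is judged:
By the outcome, as a careful person would: the job done as asked, in the order asked, and still so for the second after the job is handed in, with the robot touching nothing.
Of flask0, flask1, flask2 only 2 to 3 are there at a start; the rules pass over those that are not, and their reading is None.
Of jar0, jar1, jar2 only 2 to 3 are there at a start; the rules pass over those that are not, and their reading is None.
At some moment in a run one of jar0, jar1, jar2 may be knocked a few centimetres aside while the robot is not near it.
It also fails if it takes over 210 s, if anything falls off the work surface, if the arm or the gripper's body presses on something with over 40 N, if the wrist force passes 120 N, or if a joint passes its speed limit or range.

### The arm

A 6-joint arm with a two-finger parallel gripper is mounted at the origin on the work surface. World frame = base frame: x ahead of the robot, y to its left, z up, the work surface at z = 0. Lengths are in m, angles in degrees, forces in N, time in s.
With the tool pointing down it reaches from about 0.3 to 0.75 m from the base axis. Payload 8.5 kg.
Tool frame: the origin (TCP) lies between the finger pads; the fingertips stand 25 mm ahead of it and the grasp point (between the pads) lies 6 mm ahead of it; x points along the fingers, y is the direction in which the jaws open and shut, and the axes are right-handed (so a half turn about x gives the same grasp; the last joint's range is limited). The gripper opens to 85 mm and grips with 20 to 120 N. Pads are 22 mm wide; open, the fingers measure 114 mm over their backs; the gripper's body (76 mm by 85 mm) begins 54 mm behind the grasp point. The pads swing forward as they close: fully open they stand 13 mm farther back than shut.
Start: joints at [52.294, 21.807, 74.336, -0, 83.858, -12.336], TCP at [0.236, 0.497, 0.256] pointing down, gripper open.
Joint ranges: [-178.18, 178.18], [-50.72, 133.34], [12.68, 142.11], [-81.47, 261.47], [9.98, 163.14], [-165.26, 165.26]. Speed limits (degrees/s): [136.94, 136.94, 180, 180, 180, 180].

### API

Orientations are given as a 3x3 rotation matrix whose columns are the frame's x, y, z axes.
In Python, from rig import sensors, get_image, workorder gives the robot as it stands.
- The arm moves only by the tool arm_command, never from a script. Its argument "plan" is a list that holds one entry, the list of rows, each a list of 6 numbers: the shift along the tool's x, y, z in units of 25 mm (1.0 is 25 mm), then the turn, a rotation vector about the tool's x, y, z in units of 6 degrees (1.0 is 6 degrees). In form: [[[dx, dy, dz, ax, ay, az], ...]]. A call has 1 to 10 rows; each row is the pose to reach, as a shift and turn from the pose commanded when the call began, along the tool's axes at that moment; what a row does not reach only later rows make up. A row lasts 1/10 s, in which the tool goes at most 50 mm and 8.59 degrees, less where a joint would pass 70% of its speed; a pose out of reach is approached as far as the arm can. A call with a gripper value outside its range is refused whole. "jaw" is the closure, from 0 (fully open) to 1 (shut), set as the call begins (left out, the last holds). The fingers move at their own pace and stop on an object; "newtons" is the grip in N (left out, the last holds). Time passes only in rows, so rows that repeat a pose let the fingers close. It gives the time, the measured TCP pose, the force and the opening at its end, in the units of the state.
- sensors.observe(): the state, without advancing time (a new reading comes with each control period).
- get_image(name): name is "scene" or "top" or "wrist"; returns a dict with "img" (384x512x3 uint8, red, green, blue), "fx", "fy", "cx", "cy" (pixels), "T" (4x4, takes a point from camera to world coordinates). Camera axes: x right, y up, looking along -z (the intrinsics and any distortion apply to the point x, -y, -z); pixel columns grow to the right and rows downward; lengths in m; the calibration is good to about 2 mm. A picture is of the moment at which its call begins. There is no depth.
- workorder.close_job(): hands the job in, once; it reports no verdict.
The state is a dict: "time_s": time; "q": joint angles; "qvel": joint speeds; "joint_efforts": joint torques, N m; "position": TCP position; "tool_rot": TCP orientation; "ft_force": force on the tool from outside, world axes, zero at the start; "wrist_torque": the same for the moment, N m; "grip_width": finger opening in m.
Only numpy, scipy, OpenCV 4.12 (cv2) and the standard library are available. Lean on these libraries where they do the work, as an engineer would, in place of code of your own. Each camera call takes 0.05 s, during which the arm holds its last target. There are 200 camera calls.

## Working session

There is one attempt and no reset: what is moved stays moved. The work goes in short steps, Python scripts to look and compute and a tool call to move; the robot and the scene stay as the last step left them, time stands still between calls to the robot, and variables do not carry over. Pictures are saved under pics/ and viewed, about 12 in all and at most 16, crops included, and the job is handed in when it is done.

Besides the shell and the picture viewer there is one more tool, called after ">>>" as name(argument=value, ...) on one line, values as JSON. arm_command: Moves the arm, as the interface text tells. Its arguments: {"type":"object","properties":{"plan":{"type":"array","items":{"type":"array","items":{"type":"array","items":{"type":"number"}}}},"jaw":{"type":"number"},"newtons":{"type":"number"}},"required":["plan"]}

```bash
ls; mkdir -p pics; python3 - <<'E'
from rig import sensors,get_image
import cv2,numpy as np
print(sensors.observe())
for n in("scene","top","wrist"):
    d=get_image(n);cv2.imwrite(f"pics/{n}0.png",cv2.resize(d["img"][:,:,::-1],(800,600),interpolation=cv2.INTER_CUBIC))
    print(n,{k:(np.round(v,4).tolist() if k!="img" else 0) for k,v in d.items()})
E
```

```text
pics
{'time_s': 0.0, 'q': array([ 5.22952861e+01,  2.18400156e+01,  7.43872645e+01, -8.16119214e-04,
        8.38568457e+01, -1.23361168e+01]), 'qvel': array([ 0.01763483, -0.14873795,  0.00262454,  0.02632737,  0.01396117,
       -0.02013281]), 'joint_efforts': array([ 9.61653022e-04, -4.48439169e+01, -2.31288332e+01, -6.99868519e-05,
        4.52182285e-03, -9.74526017e-06]), 'position': array([0.23548058, 0.49674059, 0.2557061 ]), 'tool_rot': array([[-8.86777686e-04,  4.28437942e-01,  9.03570774e-01],
       [-1.17031742e-03,  9.03570066e-01, -4.28438755e-01],
       [-9.99998922e-01, -1.43739454e-03, -2.99857385e-04]]), 'ft_force': array([-0.67690818, -0.1513066 , -0.02987065]), 'wrist_torque': array([-0.01211218,  0.05506118, -0.00854229]), 'grip_width': 0.08515939502083243}
scene {'img': 0, 'fx': 394.3265, 'fy': 394.3265, 'cx': 258.8599, 'cy': 193.6149, 'T': [[-0.5743, -0.5338, 0.6207, 1.1373], [0.8186, -0.3821, 0.4287, 0.4511], [0.0084, 0.7544, 0.6564, 0.7675], [0.0, 0.0, 0.0, 1.0]]}
top {'img': 0, 'fx': 428.022, 'fy': 428.022, 'cx': 262.2086, 'cy': 192.5284, 'T': [[-0.0262, 0.9878, -0.1532, 0.3129], [-0.9997, -0.0262, 0.0019, 0.0065], [-0.0021, 0.1532, 0.9882, 1.3562], [0.0, 0.0, 0.0, 1.0]]}
wrist {'img': 0, 'fx': 321.9171, 'fy': 321.9171, 'cx': 253.5128, 'cy': 195.615, 'T': [[0.4287, -0.8713, -0.2389, 0.1754], [0.9035, 0.4131, 0.1144, 0.527], [-0.001, -0.2649, 0.9643, 0.3734], [0.0, 0.0, 0.0, 1.0]]}
```

View pics/top0.png

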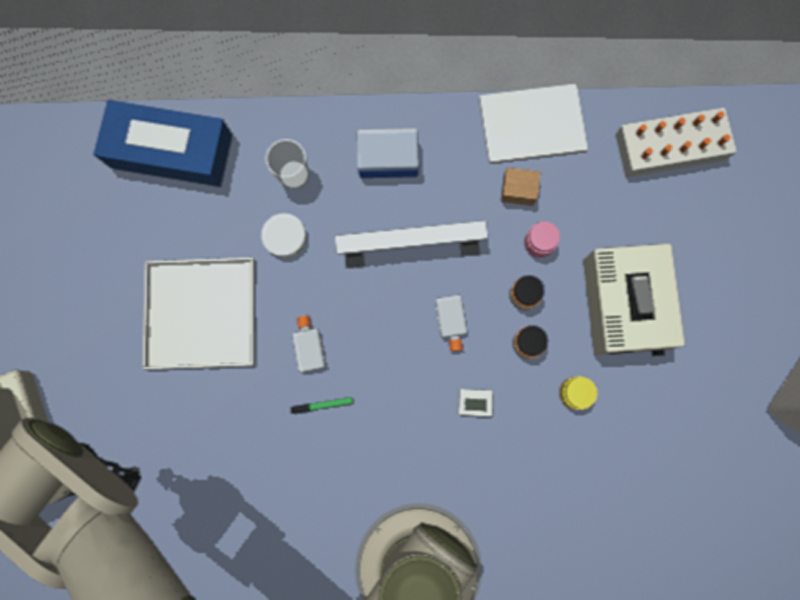

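View pics/scene0.png

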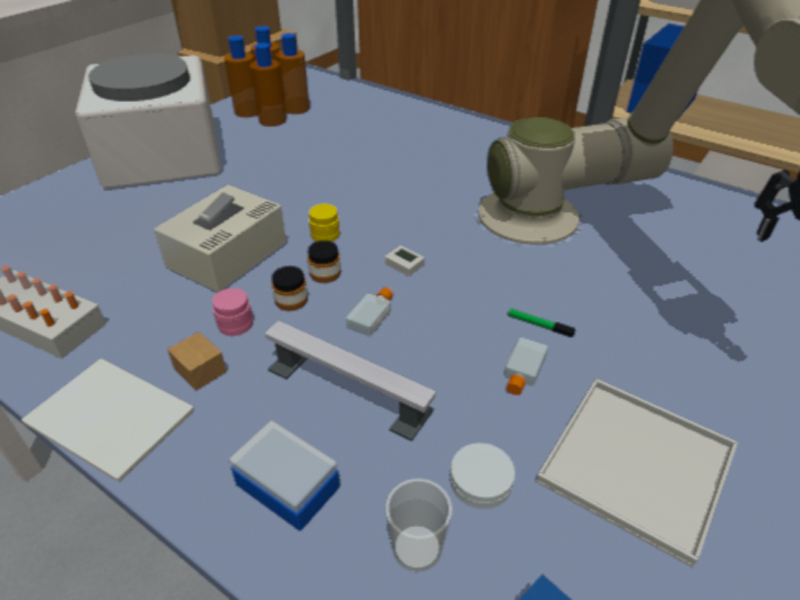

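Top view (800x600 pixels): two flasks, with caps at (304,322) and (455,345), and two amber jars with black lids at (528,291) and (532,341). The rail runs from (337,244) to (487,230). The tray is at (200,314), the rocker at (641,296) and the dishes at (284,235). I'll enlarge for measuring.

```bash
cat > h.py <<'E'
import numpy as np,cv2
from rig import sensors,get_image
def ray(d,u,v):
    T=d["T"];r=T[:3,:3]@np.array([(u-d["cx"])/d["fx"],-(v-d["cy"])/d["fy"],-1.]);return T[:3,3],r
def at(d,u,v,z):
    o,r=ray(d,u,v);return o+r*(z-o[2])/r[2]
def proj(d,p):
    T=d["T"];c=T[:3,:3].T@(np.asarray(p)-T[:3,3]);return d["cx"]+d["fx"]*c[0]/-c[2],d["cy"]-d["fy"]*c[1]/-c[2]
def blob(img,lo,hi,box):
    u0,v0,u1,v1=box;m=cv2.inRange(cv2.cvtColor(img,cv2.COLOR_RGB2HSV)[v0:v1,u0:u1],lo,hi)
    n,l,s,c=cv2.connectedComponentsWithStats(m);return [(np.round(c[i]+[u0,v0],1).tolist(),s[i].tolist()) for i in range(1,n) if s[i,4]>15]
E
python3 - <<'E'
from h import *
d=get_image("top");np.save("top.npy",d,allow_pickle=True);I=d["img"][:,:,::-1]
def crop(n,u0,v0,u1,v1,s):
    c=cv2.resize(I[v0:v1,u0:u1],None,fx=s,fy=s,interpolation=cv2.INTER_CUBIC)
    for k in range((u0+9)//10*10,u1,10):cv2.putText(c,str(k),((k-u0)*s,10),0,.35,(0,0,255));cv2.line(c,((k-u0)*s+s//2,12),((k-u0)*s+s//2,18),(0,0,255))
    for k in range((v0+9)//10*10,v1,10):cv2.putText(c,str(k),(0,(k-v0)*s+s//2),0,.35,(0,0,255))
    cv2.imwrite("pics/"+n,c)
crop("cA.png",180,138,340,240,5);crop("cB.png",320,138,450,240,6)
print(blob(d["img"],(3,150,120),(20,255,255),(180,190,320,240)))
print("black",blob(d["img"],(0,0,0),(180,255,50),(320,170,360,235)))
E
```

```text
[([193.9, 205.4], [11, 13, 7, 6, 36]), ([291.2, 220.4], [108, 28, 7, 6, 40])]
black [([338.0, 185.6], [10, 7, 17, 18, 239]), ([340.2, 217.8], [12, 39, 17, 18, 243])]
```

View pics/cA.png

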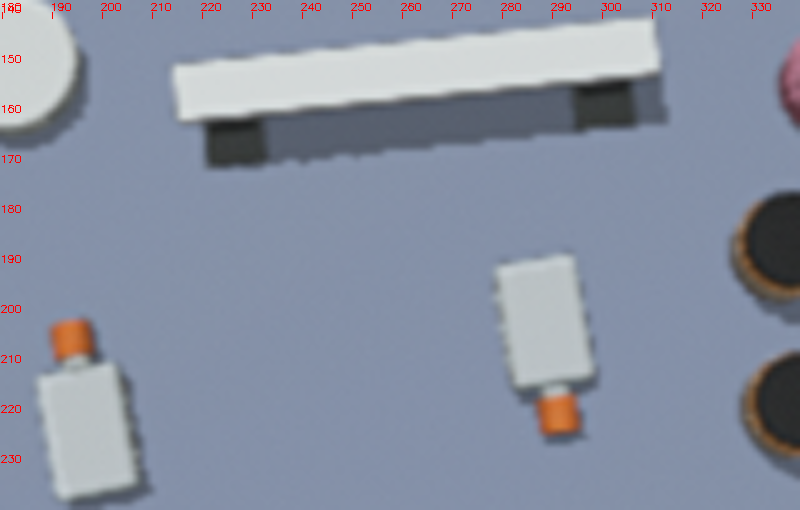

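View pics/cB.png

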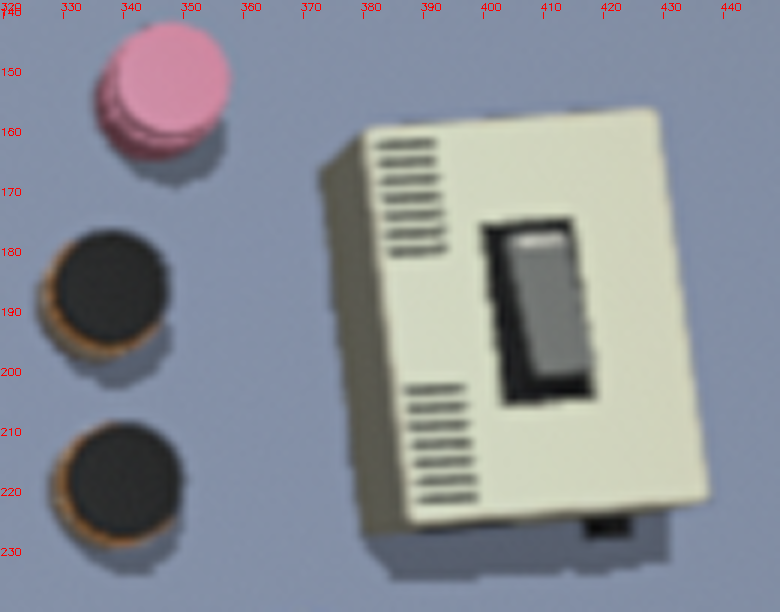

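```bash
python3 - <<'E'
from h import *
d=np.load("top.npy",allow_pickle=True).item()
def C(p,u0,v0,s):return [(u0+(a+.5)/s-.5,v0+(b+.5)/s-.5) for a,b in p]
def rep(n,pts,z):
    w=np.array([at(d,u,v,z)[:2] for u,v in pts]);print(n,w.round(4).tolist(),"mean",w.mean(0).round(4).tolist(),"sides",np.linalg.norm(w-np.roll(w,-1,0),axis=1).round(4), "ang",[round(float(np.degrees(np.arctan2(*(b-a)[::-1]))),1) for a,b in zip(w,np.roll(w,-1,0))])
rep("rail",C([(173,66),(653,18),(661,72),(179,122)],180,138,5),.07)
rep("fA",C([(38,377),(112,364),(138,485),(58,501)],180,138,5),.028)
rep("fB",C([(497,266),(572,255),(594,378),(517,390)],180,138,5),.028)
rep("caps",[(193.9,205.4),(291.2,220.4)],.02)
rep("jars",[(338,185.6),(340.2,217.8)],.062)
rep("box",C([(365,128),(655,109),(709,498),(410,524)],320,138,6),.1)
rep("rock",C([(505,232),(570,234),(590,372),(540,377)],320,138,6),.118)
rep("tray",[(a/1.5625,b/1.5625) for a,b in [(144,260),(254,258),(255.5,368),(144,369.5)]],.02)
rep("dish",[(284/1.5625,235/1.5625)],.03)
rep("pink,yel",[(348.5,152.5),(371,252)],.062)
E
```

```text
rail [[0.6466, 0.1489], [0.6692, -0.1488], [0.6348, -0.1522], [0.6111, 0.1455]] mean [0.6404, -0.0017] sides [0.2985 0.0346 0.2986 0.0357] ang [-85.7, -174.3, 94.5, 5.4]
fA [[0.4605, 0.2395], [0.4674, 0.1933], [0.3917, 0.1776], [0.3831, 0.2271]] mean [0.4257, 0.2094] sides [0.0467 0.0773 0.0502 0.0783] ang [-81.5, -168.3, 99.8, 9.1]
fB [[0.5229, -0.0489], [0.5287, -0.0963], [0.4507, -0.1071], [0.4445, -0.0588]] mean [0.4867, -0.0778] sides [0.0477 0.0787 0.0486 0.0791] ang [-83.1, -172.1, 97.4, 7.2]
caps [[0.4848, 0.2198], [0.4295, -0.0844]] mean [0.4572, 0.0677] sides [0.3092 0.3092] ang [-100.3, 79.7]
jars [[0.5289, -0.2288], [0.4298, -0.2302]] mean [0.4794, -0.2295] sides [0.0991 0.0991] ang [-179.2, 0.8]
box [[0.6004, -0.3536], [0.6063, -0.4995], [0.4106, -0.5092], [0.4018, -0.362]] mean [0.5048, -0.4311] sides [0.146  0.1959 0.1474 0.1988] ang [-87.7, -177.2, 93.4, 2.4]
rock [[0.5423, -0.4135], [0.5405, -0.4452], [0.472, -0.4494], [0.4702, -0.425]] mean [0.5062, -0.4333] sides [0.0318 0.0686 0.0245 0.073 ] ang [-93.3, -176.5, 94.2, 9.1]
tray [[0.6189, 0.5444], [0.617, 0.3197], [0.3929, 0.3145], [0.3957, 0.5366]] mean [0.5061, 0.4288] sides [0.2247 0.2242 0.2221 0.2232] ang [-90.5, -178.7, 89.3, 2.0]
dish [[0.6611, 0.2566]] mean [0.6611, 0.2566] sides [0.] ang [0.0]
pink,yel [[0.6321, -0.267], [0.3248, -0.3168]] mean [0.4785, -0.2919] sides [0.3113 0.3113] ang [-170.8, 9.2]
```

```bash
cat >> h.py <<'E'
from scipy.spatial.transform import Rotation as Ro
def go(p,a):
    "row from the measured pose to position p, tool down, jaws along heading a"
    s=sensors.observe();R=s["tool_rot"];a=np.radians(a)
    D=np.array([[0,np.cos(a),np.sin(a)],[0,np.sin(a),-np.cos(a)],[-1,0,0]])
    print("row",np.round(np.r_[R.T@(np.array(p)-s["position"])/.025,Ro.from_matrix(R.T@D).as_rotvec(True)/6],2).tolist(),"t",round(s["time_s"],2),"at",s["position"].round(4),"w",round(s["grip_width"],4))
E
python3 -c "
from h import *
go([.479,-.4335,.2],93)"
```

```text
row [2.26, -29.45, 24.74, -4.73, -0.0, 0.01] t 0.2 at [0.2356 0.4968 0.256 ] w 0.0854
```

>>> arm_command(plan=[[[1,-29.45,24.74,-4.73,0,0],[1,-29.45,24.74,-4.73,0,0],[1,-29.45,24.74,-4.73,0,0],[1,-29.45,24.74,-4.73,0,0],[1,-29.45,24.74,-4.73,0,0],[1,-29.45,24.74,-4.73,0,0],[1,-29.45,24.74,-4.73,0,0],[1,-29.45,24.74,-4.73,0,0],[1,-29.45,24.74,-4.73,0,0],[1,-29.45,24.74,-4.73,0,0]]], jaw=1, newtons=40)

```text
time_s: 1.2
position: [0.3595, 0.0227, 0.2439]
tool_rot: [[0.001, -0.052, 0.999], [-0.0, 0.999, 0.052], [-1.0, -0.0, 0.001]]
ft_force: [0.7, 0.4, 1.0]
grip_width: -0.0002
```

```bash
python3 -c "
from h import *
go([.479,-.4335,.18],93)"
```

```text
row [2.56, -18.47, 3.81, 0.0, 0.01, 0.0] t 1.2 at [0.3595 0.0227 0.2439] w -0.0002
```

>>> arm_command(plan=[[[2,-18.47,3.8,0,0,0],[2,-18.47,3.8,0,0,0],[2,-18.47,3.8,0,0,0],[2,-18.47,3.8,0,0,0],[2,-18.47,3.8,0,0,0],[2,-18.47,3.8,0,0,0],[2,-18.47,3.8,0,0,0],[2,-18.47,3.8,0,0,0],[2,-18.47,3.8,0,0,0],[2,-18.47,3.8,0,0,0]]])

```text
time_s: 2.2
position: [0.4786, -0.4348, 0.1922]
tool_rot: [[-0.001, -0.05, 0.999], [0.0, 0.999, 0.05], [-1.0, 0.0, -0.001]]
ft_force: [0.1, 1.2, 0.1]
grip_width: 0.0002
```

```bash
python3 -c "
from h import *
go([.479,-.4335,.15],93)
d=get_image('scene');I=d['img'][:,:,::-1]
cv2.imwrite('pics/s1.png',cv2.resize(I[90:200,60:220],None,fx=5,fy=5,interpolation=2))"
```

```text
row [1.69, 0.05, 0.02, -0.02, -0.01, -0.0] t 2.2 at [ 0.4786 -0.4348  0.1922] w 0.0002
```

View pics/s1.png

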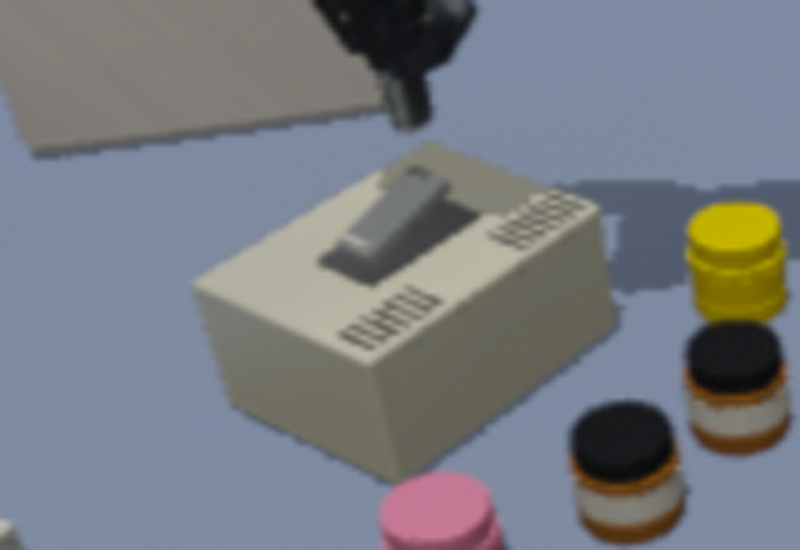

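The closed fingers hang over the raised, smooth near end of the rocker (fingertips at (408,125), raised end at (425,180) in the crop). I'll press now.

>>> arm_command(plan=[[[0.8,0.05,0,0,0,0],[1.4,0.05,0,0,0,0],[1.6,0.05,0,0,0,0],[1.7,0.05,0,0,0,0],[1.8,0.05,0,0,0,0],[1.9,0.05,0,0,0,0],[2.0,0.05,0,0,0,0],[2.1,0.05,0,0,0,0],[2.15,0.05,0,0,0,0],[2.15,0.05,0,0,0,0]]])

```text
time_s: 3.25
position: [0.479, -0.4304, 0.1439]
tool_rot: [[0.003, -0.053, 0.999], [-0.004, 0.999, 0.053], [-1.0, -0.004, 0.002]]
ft_force: [-5.8, 5.8, 21.7]
grip_width: 0.0
```

>>> arm_command(plan=[[[-0.6,0,0,0,0,0],[-1.2,0,0,0,0,0],[-2,0,0,0,0,0],[-2,0,0,0,0,0],[-2,0,0,0,0,0]]])

```text
time_s: 3.75
position: [0.4786, -0.43, 0.1897]
tool_rot: [[0.0, -0.053, 0.999], [-0.0, 0.999, 0.053], [-1.0, -0.0, 0.0]]
ft_force: [-0.8, -0.3, -1.7]
grip_width: -0.0001
```

```bash
python3 -c "
from h import *
go([.479,-.4335,.15],93)
d=get_image('scene');I=d['img'][:,:,::-1]
cv2.imwrite('pics/s2.png',cv2.resize(I[100:180,80:200],None,fx=5,fy=5,interpolation=2))"
```

```text
row [1.59, -0.14, 0.01, 0.0, 0.0, 0.0] t 3.75 at [ 0.4786 -0.43    0.1897] w -0.0001
```

View pics/s2.png

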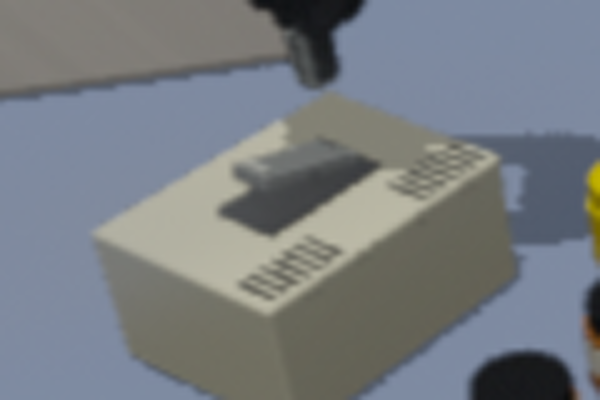

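The rocker has snapped over: its far (white bar) end is now up, so the unit is off. Next the jars. I'll check where they are from here.

```bash
cat >> h.py <<'E'
def jars(box=(320,170,360,235)):
    d=get_image("top")
    for c,s in blob(d["img"],(0,0,0),(180,255,50),box):print("lid",at(d,*c,.062).round(4)[:2],s)
E
python3 -c "
from h import *
jars((310,160,372,240))
go([.529,-.229,.15],93)"
```

```text
lid [ 0.5289 -0.2285] [20, 17, 17, 18, 237]
row [1.56, 7.91, 2.44, 0.0, -0.01, -0.01] t 3.85 at [ 0.4784 -0.4298  0.1888] w -0.0
```

>>> arm_command(plan=[[[0,2,0.6,0,0,0],[0,4,1.2,0,0,0],[0,6,1.8,0,0,0],[0.5,7.9,2.46,0,0,0],[1,7.9,2.46,0,0,0],[1.5,7.88,2.46,0,0,0],[1.5,7.88,2.46,0,0,0],[1.5,7.88,2.46,0,0,0],[1.5,7.88,2.46,0,0,0]]], jaw=0)

```text
time_s: 4.75
position: [0.5297, -0.2314, 0.1528]
tool_rot: [[0.001, -0.051, 0.999], [-0.001, 0.999, 0.051], [-1.0, -0.001, 0.001]]
ft_force: [0.8, 0.4, -0.2]
grip_width: 0.0854
```

```bash
python3 -c "
from h import *
go([.530,-.230,.036],93)
d=get_image('wrist');np.save('w.npy',d,allow_pickle=True)
print(proj(d,(.53,-.23,.062)))
cv2.imwrite('pics/w1.png',d['img'][:,:,::-1])"
```

```text
row [4.67, 0.06, 0.01, -0.01, 0.01, 0.01] t 4.75 at [ 0.5297 -0.2314  0.1528] w 0.0854
(np.float64(253.6258066644494), np.float64(209.20293350219808))
```

View pics/w1.png

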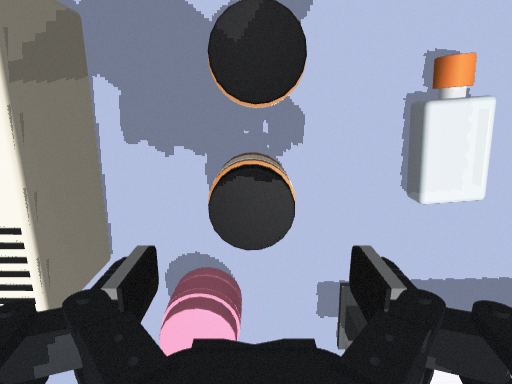

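The lid centre shows at (252,207) against (253.6,209.2) predicted, about 1 mm off, and it sits between the open fingers. I'll descend and grip.

>>> arm_command(plan=[[[1,0.05,0,0,0,0],[2,0.05,0,0,0,0],[3,0.05,0,0,0,0],[4,0.05,0,0,0,0],[4.6,0.05,0,0,0,0],[4.8,0.05,0,0,0,0],[4.8,0.05,0,0,0,0],[4.8,0.05,0,0,0,0]]])

```text
time_s: 5.6
position: [0.5301, -0.2294, 0.0335]
tool_rot: [[0.001, -0.052, 0.999], [-0.001, 0.999, 0.052], [-1.0, -0.001, 0.001]]
ft_force: [-1.3, -0.4, 0.2]
grip_width: 0.0856
```

>>> arm_command(plan=[[[0,0,0,0,0,0],[0,0,0,0,0,0],[0,0,0,0,0,0],[0,0,0,0,0,0],[0,0,0,0,0,0],[0,0,0,0,0,0],[0,0,0,0,0,0],[-0.5,0,0,0,0,0],[-1,0,0,0,0,0],[-1,0,0,0,0,0]]], jaw=1, newtons=40)

```text
time_s: 6.6
position: [0.5304, -0.2293, 0.0597]
tool_rot: [[0.003, -0.053, 0.999], [-0.002, 0.999, 0.053], [-1.0, -0.002, 0.003]]
ft_force: [-0.1, -0.2, -3.1]
grip_width: 0.0633
```

```bash
python3 -c "
from h import *
go([.53,-.23,.18],93)
go([.551,.429,.18],93)"
```

```text
row [-4.81, -0.04, -0.0, 0.0, 0.03, 0.02] t 6.6 at [ 0.5304 -0.2293  0.0597] w 0.0633
row [-4.86, 26.24, 2.22, 0.0, 0.03, 0.02] t 6.6 at [ 0.5304 -0.2293  0.0597] w 0.0633
```

>>> arm_command(plan=[[[-1,0,0,0,0,0],[-2,0.5,0,0,0,0],[-3,1.5,0,0,0,0],[-3.2,3,0.2,0,0,0],[-3.2,4.5,0.4,0,0,0],[-3.2,6,0.5,0,0,0],[-3.2,7.5,0.6,0,0,0],[-3.2,9,0.75,0,0,0],[-3.2,10.5,0.9,0,0,0],[-3.2,12,1,0,0,0]]])

```text
time_s: 7.6
position: [0.5386, 0.0736, 0.1375]
tool_rot: [[-0.0, -0.053, 0.999], [0.0, 0.999, 0.053], [-1.0, 0.0, -0.0]]
ft_force: [0.8, 0.8, -3.3]
grip_width: 0.0632
```

>>> arm_command(plan=[[[0,1.5,0.15,0,0,0],[0,3,0.3,0,0,0],[0,4.5,0.4,0,0,0],[0,6,0.5,0,0,0],[0,7.5,0.65,0,0,0],[0,9,0.8,0,0,0],[0,10.5,0.9,0,0,0],[0,12,1,0,0,0],[0,13.2,1.2,0,0,0],[0,13.8,1.2,0,0,0]]])

```text
time_s: 8.6
position: [0.5501, 0.4204, 0.1369]
tool_rot: [[-0.001, -0.054, 0.999], [0.0, 0.999, 0.054], [-1.0, 0.0, -0.001]]
ft_force: [-0.3, -0.7, -3.7]
grip_width: 0.0631
```

```bash
python3 -c "
from h import *
go([.551,.429,.0395],90)
jars((310,160,372,240))"
```

```text
row [3.9, 0.34, 0.06, 0.52, -0.0, -0.0] t 8.6 at [0.5501 0.4204 0.1369] w 0.0631
lid [ 0.4298 -0.2302] [22, 49, 17, 18, 242]
```

>>> arm_command(plan=[[[0.5,0.2,0,0,0,0],[1.3,0.34,0.06,0,0,0],[2.1,0.34,0.06,0,0,0],[2.9,0.34,0.06,0,0,0],[3.4,0.34,0.06,0,0,0],[3.7,0.34,0.06,0,0,0],[3.85,0.34,0.06,0,0,0],[3.92,0.34,0.06,0,0,0],[3.92,0.34,0.06,0,0,0],[3.92,0.34,0.06,0,0,0]]])

```text
time_s: 9.65
position: [0.552, 0.4268, 0.0402]
tool_rot: [[0.001, -0.053, 0.999], [0.001, 0.999, 0.053], [-1.0, 0.0, 0.001]]
ft_force: [-0.4, -0.3, -2.5]
grip_width: 0.0626
```

>>> arm_command(plan=[[[0,0,0,0,0,0],[0,0,0,0,0,0],[0,0,0,0,0,0],[0,0,0,0,0,0],[-0.6,0,0,0,0,0],[-1.5,0,0,0,0,0],[-2.6,0,0,0,0,0],[-4,0,0,0,0,0],[-4,0,0,0,0,0]]], jaw=0)

```text
time_s: 10.55
position: [0.5535, 0.4277, 0.1464]
tool_rot: [[0.01, -0.053, 0.999], [0.005, 0.999, 0.053], [-1.0, 0.005, 0.01]]
ft_force: [0.2, 0.3, 0.8]
grip_width: 0.0853
```

```bash
python3 -c "
from h import *
go([.4308,-.2312,.14],93)
jars((310,160,372,240))"
```

```text
row [0.08, -26.06, -6.29, 0.0, 0.09, -0.04] t 10.55 at [0.5535 0.4277 0.1464] w 0.0853
lid [ 0.4298 -0.2302] [22, 49, 17, 18, 242]
```

>>> arm_command(plan=[[[0,-26,-6.25,0,0,0],[0,-26,-6.25,0,0,0],[0,-26,-6.25,0,0,0],[0,-26,-6.25,0,0,0],[0,-26,-6.25,0,0,0],[0,-26,-6.25,0,0,0],[0,-26,-6.25,0,0,0],[0,-26,-6.25,0,0,0],[0,-26,-6.25,0,0,0],[0,-26,-6.25,0,0,0]]])

```text
time_s: 11.6
position: [0.4596, -0.0666, 0.1393]
tool_rot: [[-0.001, -0.053, 0.999], [0.0, 0.999, 0.053], [-1.0, 0.0, -0.001]]
ft_force: [0.6, -0.3, -0.6]
grip_width: 0.0856
```

>>> arm_command(plan=[[[0,-2,-0.5,0,0,0],[0,-4,-0.9,0,0,0],[0,-5.5,-1.3,0,0,0],[0,-6,-1.4,0,0,0],[0,-6,-1.4,0,0,0]]])

```text
time_s: 12.1
position: [0.4331, -0.2177, 0.1391]
tool_rot: [[-0.001, -0.05, 0.999], [0.001, 0.999, 0.05], [-1.0, 0.001, -0.001]]
ft_force: [0.5, 0.4, -0.7]
grip_width: 0.0855
```

```bash
python3 -c "
from h import *
go([.4308,-.2312,.0335],93)
d=get_image('wrist')
print(proj(d,(.4308,-.2312,.062)))
for c,s in blob(d['img'],(0,0,0),(180,255,60),(190,130,330,280)):print(c,s,at(d,*c,.062))
cv2.imwrite('pics/w2.png',d['img'][:,:,::-1])"
```

```text
row [4.22, -0.54, -0.12, -0.02, -0.0, -0.01] t 12.1 at [ 0.4331 -0.2177  0.1391] w 0.0855
(np.float64(230.19386035232625), np.float64(210.9412331252588))
[229.1, 207.5] [0, 32, 84, 91, 6215] [ 0.42854355 -0.23196177  0.062     ]
```

>>> arm_command(plan=[[[0.3,-0.55,-0.13,0,0,0],[1,-0.55,-0.13,0,0,0],[1.8,-0.55,-0.13,0,0,0],[2.6,-0.55,-0.13,0,0,0],[3.4,-0.55,-0.13,0,0,0],[4,-0.55,-0.13,0,0,0],[4.24,-0.55,-0.13,0,0,0],[4.24,-0.55,-0.13,0,0,0],[4.24,-0.55,-0.13,0,0,0]]])

```text
time_s: 13.05
position: [0.4313, -0.2304, 0.0339]
tool_rot: [[0.0, -0.053, 0.999], [-0.0, 0.999, 0.053], [-1.0, -0.0, 0.0]]
ft_force: [-0.1, 0.5, 0.8]
grip_width: 0.0853
```

>>> arm_command(plan=[[[0,0,0,0,0,0],[0,0,0,0,0,0],[0,0,0,0,0,0],[0,0,0,0,0,0],[0,0,0,0,0,0],[0,0,0,0,0,0],[0,0,0,0,0,0],[-0.8,0,0,0,0,0],[-2,0,0,0,0,0],[-3.2,0,0,0,0,0]]], jaw=1)

```text
time_s: 14.05
position: [0.4307, -0.2302, 0.1145]
tool_rot: [[-0.001, -0.052, 0.999], [0.001, 0.999, 0.052], [-1.0, 0.001, -0.001]]
ft_force: [-0.6, -0.1, -2.0]
grip_width: 0.0633
```

```bash
python3 -c "
from h import *
go([.461,.427,.14],93)
d=get_image('top')
for c,s in blob(d['img'],(0,0,0),(180,255,50),(95,170,160,235)):print('lid',at(d,*c,.067).round(4)[:2],s)
"
```

```text
row [-1.0, 26.19, 2.59, 0.0, -0.01, -0.01] t 14.05 at [ 0.4307 -0.2302  0.1145] w 0.0633
lid [0.5501 0.4261] [21, 6, 18, 17, 241]
```

>>> arm_command(plan=[[[-0.6,0.7,0,0,0,0],[-1,2,0.2,0,0,0],[-1,3.5,0.3,0,0,0],[-1,5,0.5,0,0,0],[-1,6.5,0.6,0,0,0],[-1,8,0.8,0,0,0],[-1,9.5,0.9,0,0,0],[-1,11,1.1,0,0,0],[-1,12.5,1.2,0,0,0],[-1,14,1.4,0,0,0]]])

```text
time_s: 15.1
position: [0.447, 0.1224, 0.1386]
tool_rot: [[-0.0, -0.053, 0.999], [-0.0, 0.999, 0.053], [-1.0, -0.0, -0.0]]
ft_force: [-0.0, -1.2, -2.6]
grip_width: 0.0629
```

>>> arm_command(plan=[[[0,1.5,0.15,0,0,0],[0,3,0.3,0,0,0],[0,4.5,0.4,0,0,0],[0,6,0.6,0,0,0],[0,7.5,0.7,0,0,0],[0,9,0.9,0,0,0],[0,10.3,1,0,0,0],[0,11.4,1.1,0,0,0],[0,12.1,1.2,0,0,0],[0,12.2,1.2,0,0,0]]])

```text
time_s: 16.1
position: [0.461, 0.4285, 0.138]
tool_rot: [[-0.0, -0.055, 0.999], [0.0, 0.999, 0.055], [-1.0, 0.0, -0.0]]
ft_force: [0.3, 0.3, -1.9]
grip_width: 0.0628
```

```bash
python3 -c "
from h import *
go([.461,.427,.039],93)
"
```

```text
row [3.96, -0.06, -0.0, 0.02, -0.0, -0.0] t 16.1 at [0.461  0.4285 0.138 ] w 0.0628
```

>>> arm_command(plan=[[[0.5,0,0,0,0,0],[1.3,0,0,0,0,0],[2.1,0,0,0,0,0],[2.9,0,0,0,0,0],[3.4,0,0,0,0,0],[3.7,0,0,0,0,0],[3.88,0,0,0,0,0],[3.95,0,0,0,0,0],[3.95,0,0,0,0,0],[3.95,0,0,0,0,0]]])

```text
time_s: 17.1
position: [0.4617, 0.4272, 0.0403]
tool_rot: [[0.001, -0.053, 0.999], [0.001, 0.999, 0.053], [-1.0, 0.001, 0.001]]
ft_force: [0.4, 0.4, -2.4]
grip_width: 0.0631
```

>>> arm_command(plan=[[[0,0,0,0,0,0],[0,0,0,0,0,0],[0,0,0,0,0,0],[0,0,0,0,0,0],[-0.6,0,0,0,0,0],[-1.5,0,0,0,0,0],[-2.6,0,0,0,0,0],[-4,0,0,0,0,0],[-4,0,0,0,0,0],[-4,0,0,0,0,0]]], jaw=0)

```text
time_s: 18.1
position: [0.4615, 0.4271, 0.1402]
tool_rot: [[0.001, -0.053, 0.999], [0.001, 0.999, 0.053], [-1.0, 0.001, 0.001]]
ft_force: [-0.8, 0.7, -0.9]
grip_width: 0.0853
```

```bash
python3 -c "
from h import *
go([.4336,.2108,.15],100.4)
"
```

```text
row [-0.4, -8.58, -1.57, -1.23, 0.01, -0.0] t 18.1 at [0.4615 0.4271 0.1402] w 0.0853
```

>>> arm_command(plan=[[[0,-2,-0.4,-0.3,0,0],[0,-4,-0.8,-0.6,0,0],[0,-6,-1.1,-0.9,0,0],[0,-7.5,-1.4,-1.2,0,0],[0,-8.55,-1.57,-1.23,0,0],[0,-8.55,-1.57,-1.23,0,0],[0,-8.55,-1.57,-1.23,0,0]]])

```text
time_s: 18.8
position: [0.4334, 0.2113, 0.1391]
tool_rot: [[-0.001, -0.179, 0.984], [-0.0, 0.984, 0.179], [-1.0, 0.0, -0.001]]
ft_force: [-0.7, 0.2, -0.4]
grip_width: 0.0853
```

```bash
python3 -c "
from h import *
go([.4336,.2108,.026],100.4)
d=get_image('wrist')
print(proj(d,(.4336,.2108,.028)))
print(at(d,0,0,0).round(3),at(d,0,100,0).round(3))
c=np.array([.4336,.2108,.028]);t=np.radians(10.4);e=np.array([np.cos(t),np.sin(t),0]);f=np.array([-e[1],e[0],0])
I=d['img'][:,:,::-1].copy()
for a,b in((-.048,.026),(-.048,-.026),(.032,.026),(.032,-.026),(.062,0)):
  u,v=proj(d,c+a*e+b*f);print(round(u,1),round(v,1));cv2.circle(I,(int(u),int(v)),2,(0,0,255),-1)
cv2.imwrite('pics/w3.png',I)"
```

```text
row [4.52, -0.02, 0.01, -0.01, -0.01, -0.0] t 18.8 at [0.4334 0.2113 0.1391] w 0.0853
(np.float64(251.0101949309631), np.float64(200.51844580808375))
[0.328 0.011 0.   ] [0.397 0.009 0.   ]
287.9 134.6
213.6 134.8
285.1 240.6
217.2 240.7
251.3 275.8
```

View pics/w3.png

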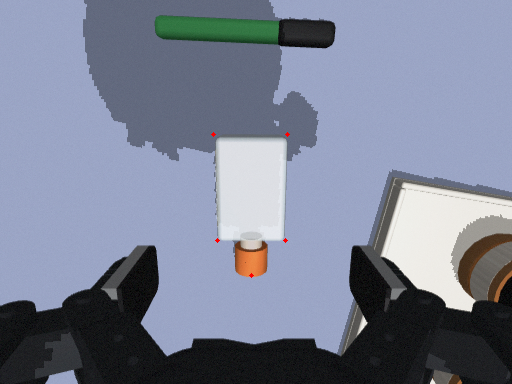

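The predicted outline (red dots) matches the flask to within about 2 mm, so I'll grasp it.

>>> arm_command(plan=[[[1,0,0,0,0,0],[2,0,0,0,0,0],[3,0,0,0,0,0],[3.9,0,0,0,0,0],[4.3,0,0,0,0,0],[4.5,0,0,0,0,0],[4.52,0,0,0,0,0],[4.52,0,0,0,0,0]]])

```text
time_s: 19.65
position: [0.4339, 0.2118, 0.0273]
tool_rot: [[0.001, -0.181, 0.984], [0.0, 0.984, 0.181], [-1.0, 0.0, 0.001]]
ft_force: [0.2, 0.1, 0.1]
grip_width: 0.0854
```

>>> arm_command(plan=[[[0,0,0,0,0,0],[0,0,0,0,0,0],[0,0,0,0,0,0],[0,0,0,0,0,0],[0,0,0,0,0,0],[0,0,0,0,0,0],[0,0,0,0,0,0],[0,0,0,0,0,0]]], jaw=1)

```text
time_s: 20.45
position: [0.4338, 0.2115, 0.0274]
tool_rot: [[0.001, -0.18, 0.984], [0.0, 0.984, 0.18], [-1.0, -0.0, 0.001]]
ft_force: [-1.1, -0.7, 6.1]
grip_width: 0.0514
```

```bash
python3 -c "
from h import *
go([.6367,.0432,.15],94.7)
"
```

```text
row [-4.89, -8.09, 6.77, 0.95, 0.01, -0.0] t 20.45 at [0.4338 0.2115 0.0274] w 0.0514
```

>>> arm_command(plan=[[[-1,0,0,0,0,0],[-2.2,0,0,0,0,0],[-3.4,0,0,0,0,0],[-4.6,-0.5,0.4,0.1,0,0],[-4.9,-1.6,1.4,0.3,0,0],[-4.9,-2.8,2.4,0.4,0,0],[-4.9,-4,3.4,0.5,0,0],[-4.9,-5.2,4.4,0.6,0,0],[-4.9,-6.4,5.4,0.8,0,0],[-4.9,-7.4,6.2,0.95,0,0]]])

```text
time_s: 21.45
position: [0.6205, 0.0559, 0.149]
tool_rot: [[-0.0, -0.08, 0.997], [-0.0, 0.997, 0.08], [-1.0, -0.0, -0.0]]
ft_force: [-0.1, 0.0, -2.0]
grip_width: 0.0514
```

```bash
python3 -c "
from h import *
go([.6367,.0432,.15],94.5)
"
```

```text
row [-0.04, -0.56, 0.6, 0.02, -0.0, 0.0] t 21.45 at [0.6205 0.0559 0.149 ] w 0.0514
```

>>> arm_command(plan=[[[0,-0.5,0.55,0,0,0],[0,-0.56,0.6,0,0,0],[0.3,-0.56,0.6,0,0,0],[0.8,-0.56,0.6,0,0,0],[1.3,-0.56,0.6,0,0,0],[1.7,-0.56,0.6,0,0,0],[1.9,-0.56,0.6,0,0,0],[2.0,-0.56,0.6,0,0,0],[2.04,-0.56,0.6,0,0,0],[2.04,-0.56,0.6,0,0,0]]])

```text
time_s: 22.45
position: [0.6356, 0.0447, 0.0985]
tool_rot: [[0.001, -0.082, 0.997], [-0.0, 0.997, 0.082], [-1.0, -0.0, 0.001]]
ft_force: [-0.6, -0.1, 0.5]
grip_width: 0.0508
```

```bash
python3 -c "
from h import *
go([.6367,.0432,.0974],94.5)
d=get_image('scene');I=d['img'][:,:,::-1]
cv2.imwrite('pics/s3.png',cv2.resize(I[150:290,160:340],None,fx=4,fy=4,interpolation=2))
jars((95,170,160,235))"
```

```text
row [0.04, -0.07, 0.04, 0.03, 0.01, 0.0] t 22.45 at [0.6356 0.0447 0.0985] w 0.0508
lid [0.5514 0.4286] [21, 6, 18, 17, 227]
lid [0.462  0.4326] [20, 35, 16, 18, 194]
```

View pics/s3.png

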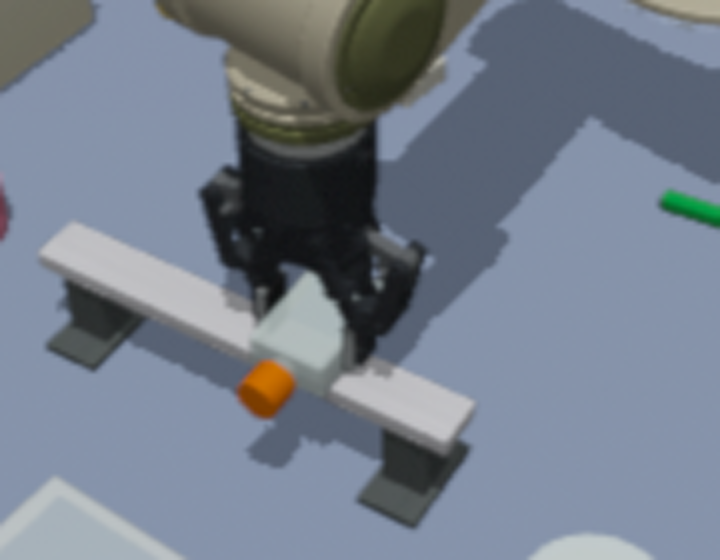

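The flask lies across the rail and the weight has gone off the wrist, so I'll release it.

>>> arm_command(plan=[[[0,0,0,0,0,0],[0,0,0,0,0,0],[0,0,0,0,0,0],[0,0,0,0,0,0],[0,0,0,0,0,0],[-0.6,0,0,0,0,0],[-1.5,0,0,0,0,0],[-2.6,0,0,0,0,0],[-2.8,0,0,0,0,0],[-2.8,0,0,0,0,0]]], jaw=0)

```text
time_s: 23.55
position: [0.6356, 0.0448, 0.1687]
tool_rot: [[0.002, -0.082, 0.997], [-0.0, 0.997, 0.082], [-1.0, -0.0, 0.002]]
ft_force: [0.1, 0.4, -0.4]
grip_width: 0.0851
```

```bash
python3 -c "
from h import *
go([.4788,-.0788,.15],97.3)
"
```

```text
row [0.74, -4.41, -6.66, -0.43, 0.01, 0.0] t 23.55 at [0.6356 0.0448 0.1687] w 0.0851
```

>>> arm_command(plan=[[[0,-1,-1.5,-0.1,0,0],[0,-2,-3,-0.2,0,0],[0.2,-3,-4.5,-0.3,0,0],[0.6,-4,-6,-0.4,0,0],[0.7,-4.41,-6.66,-0.43,0,0],[0.7,-4.41,-6.66,-0.43,0,0],[0.7,-4.41,-6.66,-0.43,0,0]]])

```text
time_s: 24.25
position: [0.4787, -0.0787, 0.1502]
tool_rot: [[-0.001, -0.126, 0.992], [0.001, 0.992, 0.126], [-1.0, 0.001, -0.001]]
ft_force: [-0.3, -0.1, -0.1]
grip_width: 0.0856
```

```bash
python3 -c "
from h import *
go([.4788,-.0788,.027],97.3)
d=get_image('wrist')
c=np.array([.4788,-.0788,.028]);t=np.radians(187.3);e=np.array([np.cos(t),np.sin(t),0]);f=np.array([-e[1],e[0],0])
I=d['img'][:,:,::-1].copy()
for a,b in((-.048,.026),(-.048,-.026),(.032,.026),(.032,-.026),(.062,0)):
  u,v=proj(d,c+a*e+b*f);cv2.circle(I,(int(u),int(v)),2,(0,0,255),-1)
cv2.imwrite('pics/w4.png',I)"
```

```text
row [4.93, -0.01, 0.01, -0.01, -0.01, -0.01] t 24.25 at [ 0.4787 -0.0787  0.1502] w 0.0856
```

View pics/w4.png

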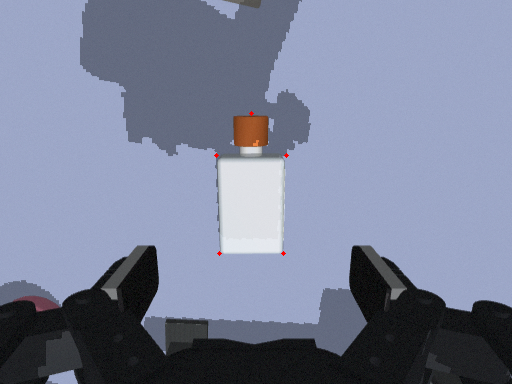

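>>> arm_command(plan=[[[1,0,0,0,0,0],[2,0,0,0,0,0],[3,0,0,0,0,0],[4,0,0,0,0,0],[4.6,0,0,0,0,0],[4.85,0,0,0,0,0],[4.93,0,0,0,0,0],[4.93,0,0,0,0,0],[4.93,0,0,0,0,0]]])

```text
time_s: 25.2
position: [0.4791, -0.0787, 0.0282]
tool_rot: [[0.001, -0.127, 0.992], [-0.001, 0.992, 0.127], [-1.0, -0.001, 0.001]]
ft_force: [-0.1, -0.1, 0.1]
grip_width: 0.0854
```

>>> arm_command(plan=[[[0,0,0,0,0,0],[0,0,0,0,0,0],[0,0,0,0,0,0],[0,0,0,0,0,0],[0,0,0,0,0,0],[0,0,0,0,0,0],[0,0,0,0,0,0],[0,0,0,0,0,0]]], jaw=1)

```text
time_s: 26.0
position: [0.4787, -0.0789, 0.028]
tool_rot: [[0.001, -0.126, 0.992], [-0.0, 0.992, 0.126], [-1.0, -0.001, 0.001]]
ft_force: [-1.8, -0.4, 5.5]
grip_width: 0.0516
```

```bash
python3 -c "
from h import *
go([.6439,-.0466,.15],94.5)
"
```

```text
row [-4.87, 0.44, 6.72, 0.46, 0.01, 0.0] t 26.0 at [ 0.4787 -0.0789  0.028 ] w 0.0516
```

>>> arm_command(plan=[[[-1,0,0,0,0,0],[-2.2,0,0,0,0,0],[-3.4,0,0.2,0,0,0],[-4.6,0,1,0.1,0,0],[-4.9,0.1,2.2,0.2,0,0],[-4.9,0.2,3.4,0.3,0,0],[-4.9,0.3,4.6,0.4,0,0],[-4.9,0.4,5.7,0.46,0,0],[-4.9,0.44,6.5,0.46,0,0],[-4.9,0.44,6.72,0.46,0,0]]])

```text
time_s: 27.0
position: [0.6449, -0.0461, 0.1493]
tool_rot: [[-0.0, -0.079, 0.997], [0.0, 0.997, 0.079], [-1.0, 0.0, -0.0]]
ft_force: [0.3, 0.3, -1.4]
grip_width: 0.0515
```

```bash
python3 -c "
from h import *
go([.6439,-.0466,.0982],94.5)
"
```

```text
row [2.04, -0.02, -0.04, 0.01, -0.0, -0.0] t 27.0 at [ 0.6449 -0.0461  0.1493] w 0.0515
```

>>> arm_command(plan=[[[0.3,0,-0.04,0,0,0],[0.7,0,-0.04,0,0,0],[1.1,0,-0.04,0,0,0],[1.5,0,-0.04,0,0,0],[1.75,0,-0.04,0,0,0],[1.9,0,-0.04,0,0,0],[2.0,0,-0.04,0,0,0],[2.04,0,-0.04,0,0,0],[2.04,0,-0.04,0,0,0]]])

```text
time_s: 27.9
position: [0.6429, -0.0466, 0.0991]
tool_rot: [[0.0, -0.079, 0.997], [-0.0, 0.997, 0.079], [-1.0, -0.0, 0.0]]
ft_force: [0.1, 0.5, -0.8]
grip_width: 0.051
```

>>> arm_command(plan=[[[0,0,0,0,0,0],[0,0,0,0,0,0],[0,0,0,0,0,0],[0,0,0,0,0,0],[0,0,0,0,0,0],[-0.6,0,0,0,0,0],[-1.5,0,0,0,0,0],[-2.6,0,0,0,0,0],[-3.5,0,0,0,0,0],[-3.5,0,0,0,0,0]]], jaw=0)

```text
time_s: 28.9
position: [0.6439, -0.0469, 0.1899]
tool_rot: [[0.006, -0.079, 0.997], [-0.002, 0.997, 0.079], [-1.0, -0.002, 0.006]]
ft_force: [0.3, -0.2, 0.4]
grip_width: 0.0855
```

```bash
python3 -c "
from h import *
go([.531,-.431,.19],93)
"
```

```text
row [-0.01, -14.96, -5.71, 0.25, 0.06, 0.02] t 28.9 at [ 0.6439 -0.0469  0.1899] w 0.0855
```

>>> arm_command(plan=[[[0,-1.8,-0.7,0,0,0],[0,-3.6,-1.4,0.1,0,0],[0,-5.4,-2.1,0.2,0,0],[0,-7.2,-2.8,0.25,0,0],[0,-9,-3.5,0.25,0,0],[0,-10.8,-4.2,0.25,0,0],[0,-12.6,-4.9,0.25,0,0],[0,-14,-5.4,0.25,0,0],[0,-14.96,-5.71,0.25,0,0],[0,-14.96,-5.71,0.25,0,0]]], jaw=1)

```text
time_s: 29.9
position: [0.5282, -0.4337, 0.1846]
tool_rot: [[-0.001, -0.049, 0.999], [0.001, 0.999, 0.049], [-1.0, 0.001, -0.001]]
ft_force: [0.2, 0.1, -0.8]
grip_width: 0.0
```

```bash
python3 -c "
from h import *
go([.531,-.431,.144],93)
d=get_image('scene');I=d['img'][:,:,::-1];t=get_image('top');J=t['img'][:,:,::-1]
r=lambda A,w,h:cv2.resize(A,(w,h),interpolation=2)
cv2.imwrite('pics/m1.png',np.vstack([r(J[130:250,80:450],800,260),r(I[90:370,40:480],535,340) if 0 else cv2.copyMakeBorder(r(I[90:370,40:480],534,340),0,0,0,266,0)]))
jars((95,170,160,235))"
```

```text
row [1.63, 0.1, 0.12, -0.04, -0.01, -0.01] t 29.9 at [ 0.5282 -0.4337  0.1846] w 0.0
lid [0.5536 0.4665] [8, 5, 18, 18, 247]
lid [0.4597 0.428 ] [20, 35, 18, 18, 248]
```

View pics/m1.png

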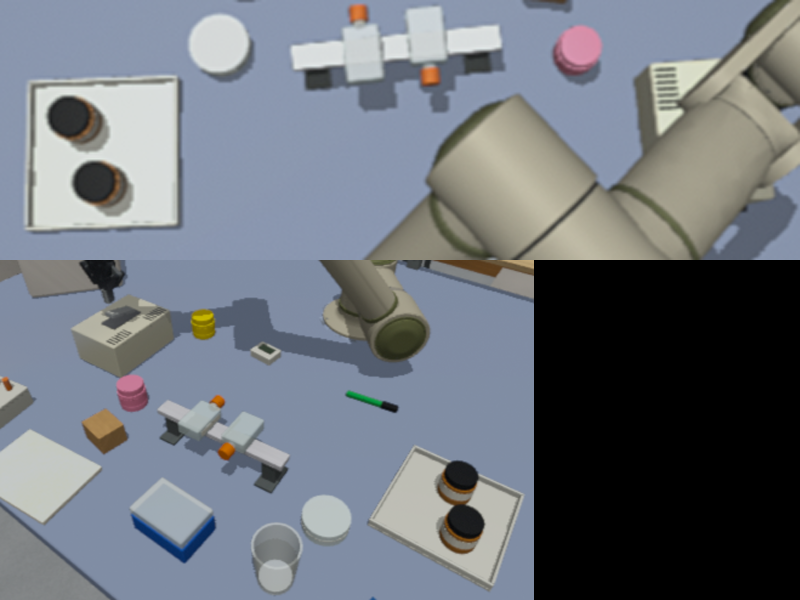

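In the top view both flasks lie crosswise on the rail and both jars stand in the tray. One jar was nudged about 4 cm but is still upright and well inside. Dishes are untouched. Time to press the white-bar end.

>>> arm_command(plan=[[[0.4,0.1,0.12,0,0,0],[0.9,0.1,0.12,0,0,0],[1.2,0.1,0.12,0,0,0],[1.35,0.1,0.12,0,0,0],[1.5,0.1,0.12,0,0,0],[1.6,0.1,0.12,0,0,0],[1.7,0.1,0.12,0,0,0],[1.78,0.1,0.12,0,0,0],[1.78,0.1,0.12,0,0,0]]])

```text
time_s: 30.95
position: [0.5327, -0.4283, 0.1438]
tool_rot: [[0.001, -0.052, 0.999], [-0.002, 0.999, 0.052], [-1.0, -0.002, 0.001]]
ft_force: [-2.7, 2.7, 8.8]
grip_width: 0.0
```

>>> arm_command(plan=[[[-0.6,0,0,0,0,0],[-1.2,0,0,0,0,0],[-2,0,0,0,0,0],[-3,0,0,0,0,0],[-3.5,0,-1,0,0,0],[-3.5,0,-2,0,0,0],[-3.5,0,-3,0,0,0],[-3.5,0,-3,0,0,0]]])

```text
time_s: 31.75
position: [0.4557, -0.4325, 0.2301]
tool_rot: [[-0.0, -0.05, 0.999], [-0.0, 0.999, 0.05], [-1.0, -0.0, -0.0]]
ft_force: [-0.5, 0.7, -0.7]
grip_width: 0.0002
```

```bash
python3 -c "
from h import *
d=get_image('scene');I=d['img'][:,:,::-1]
r=lambda A,w,h:cv2.resize(A,(w,h),interpolation=2)
cv2.imwrite('pics/m2.png',np.vstack([r(I[90:190,60:220],640,400),r(I[180:330,100:480],640,200)]))
jars((95,170,160,235))"
```

```text
lid [0.5539 0.4662] [8, 5, 18, 18, 251]
lid [0.4597 0.4274] [20, 35, 18, 18, 253]
```

View pics/m2.png

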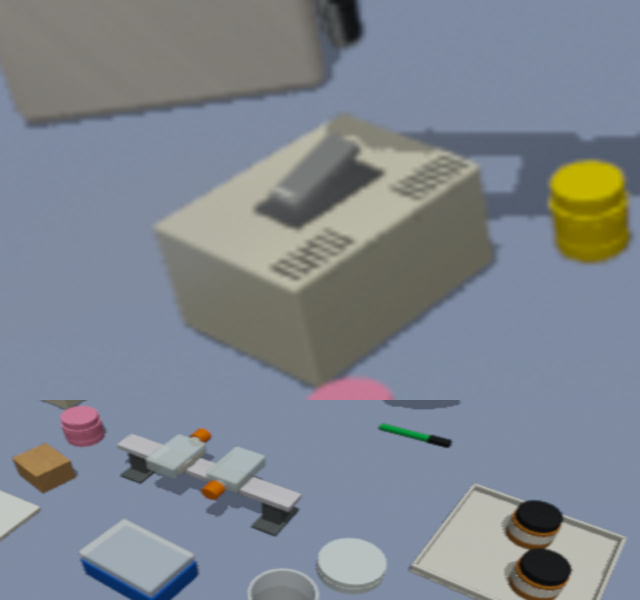

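The rocker is back on: its far white-bar end is down and its near end, at (345,150), is raised. Flasks and jars are in place and the arm is clear. Handing in.

```bash
python3 -c "
from rig import workorder
print(workorder.close_job())"
```

```text
the job is handed in; nothing more can be done
None
```

The job is done and handed in at about 32 s on the robot's clock. The hand-in reports no verdict.

**What I did:** I switched the rocker off, stood both amber jars in the tray, laid both culture flasks crosswise on the rail side by side, then switched the rocker back on. Only two jars and two flasks were in the scene.

**Last checks, from the scene and top cameras:**
- **Rocker:** the white-bar end is down, so it is on. The second press peaked at about 9 N by the readings. The first peaked at about 22 N, higher than needed but under the 40 N limit.
- **Flasks:** both rest balanced on the rail.
- **Jars:** both stand upright inside the tray. One was knocked about 4 cm during the run; it still stands roughly 4 cm clear of the nearest wall, so I left it there.
- **Other items:** the dishes and the look-alike jars are where they were.

No check failed or disagreed.

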